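# Load the brightening drawer, push it home and start the cycle

### The job

Lay all the yellowed ivory plastic parts that are on the desk (shoulder triggers, direction pad, cartridge shell, battery cover, paddle knob, as many as there are) on the floor of the open cabinet drawer, none on top of another, then push the drawer fully home until it clicks into its detent. Only once it is home, start the ultraviolet lamp by pressing the keys on the roof fully down and letting them up one at a time: the square key, then the long key, then the round key. Leave the joystick base, the copper heat sink and the dust cover where they are.

Things in the scene. Friction and masses are not known exactly. Their poses are not given: they have to be found in the camera images.
- trigger_a_center (a point): a shoulder trigger of a game pad, yellowed ivory plastic: a block 54 long (own x) x 24 wide (own y) x 18 high, its nose (+x) only 12 high (mm). The point is its centre, half-way up; own z up. It starts loose on the desk, or is absent
- trigger_b_center (a point): a second shoulder trigger like trigger_a: 54 long (own x) x 24 wide (own y) x 18 high, nose (+x) 12 high (mm). The point is its centre, half-way up; own z up. It starts loose on the desk, or is absent
- cross_pad_center (a point): a direction pad, yellowed ivory plastic: an upright cross 42 x 42, arms 15 wide along own x and y, 18 high (mm). The point is its centre, half-way up; own z up. It starts loose on the desk, or is absent
- shell_center (a point): a game-cartridge shell, yellowed ivory plastic: a flat block 56 (own x) x 38 (own y) x 18 high with three grooves on top (mm). The point is its centre, half-way up; own z up. It starts loose on the desk, or is absent
- battery_cover_center (a point): a battery cover of a game pad, yellowed ivory plastic: a flat plate 50 (own x) x 30 (own y) x 12 high with two ribs on top (mm). The point is its centre, half-way up; own z up. It starts loose on the desk, or is absent
- paddle_knob_center (a point): a round paddle knob, yellowed ivory plastic, 36 across at the foot and 34 at the top, 20 high (mm). The point is its centre, half-way up; own z up. It starts loose on the desk, or is absent
- drawer (a joint): how far the drawer stands open, m: 0 is fully home against its stop, starts at 0.14 to 0.155, at most 0.16. Runs with about 1 N friction; a spring roller (detent) begins to resist at about 0.013, takes up to about 8 N to ride over, and below about 0.004 pulls the drawer the rest of the way home and keeps it there; let go before the roller's crest at about 0.005, the drawer is pushed back out to about 0.013
- drawer_floor (a point): on the drawer's floor, mid-width, at the foot of the inner side of its front panel; moves with the drawer. x points into the cabinet (the closing direction), y to the left, z up. The drawer's inside runs from x 0 to 175 mm and y -119 to 119 mm; side and back walls stand 28 mm above the floor, the front panel 48 mm (top 60 mm above the desk) and 12 mm thick. The floor is 12 mm above the desk. The part of the inside that is out of the cabinet is x less than the drawer's opening
- drawer_handle (a point): middle of the handle of the drawer: a steel bar 110 mm long along the drawer's y, 10 mm thick, 45 mm above the desk and 24 mm out in front of the front panel's outer face; axes as drawer_floor
- cabinet: low grey ultraviolet brightening cabinet, fixed to the desk, 210 deep x 280 wide x 78 high (mm); origin on the desk under the middle of its front face, x pointing to its back, the way the drawer closes
- square_key_top (a point): centre of the top of the white key whose cap is square, 30 x 30 mm (the caps are told apart by shape; the three stand in a row 70 mm apart on the cabinet's roof, 45 mm behind its front face, in any order). Cap top 20 mm above the roof, each on a black plinth 40 x 50 x 10 mm; pressed straight down
- square_key (a joint): travel of that key, m: 0 up, 0.006 fully down; springs back; starts to move at 1.5 N, fully down at about 5 N; it counts as pressed beyond 0.004
- long_key_top (a point): centre of the top of the white key whose cap is oblong, 15 (own x) x 46 (own y) mm (the caps are told apart by shape; the three stand in a row 70 mm apart on the cabinet's roof, 45 mm behind its front face, in any order). Cap top 20 mm above the roof, each on a black plinth 40 x 50 x 10 mm; pressed straight down
- long_key (a joint): travel of that key, m: 0 up, 0.006 fully down; springs back; starts to move at 1.5 N, fully down at about 5 N; it counts as pressed beyond 0.004
- round_key_top (a point): centre of the top of the white key whose cap is round, diameter 32 mm (the caps are told apart by shape; the three stand in a row 70 mm apart on the cabinet's roof, 45 mm behind its front face, in any order). Cap top 20 mm above the roof, each on a black plinth 40 x 50 x 10 mm; pressed straight down
- round_key (a joint): travel of that key, m: 0 up, 0.006 fully down; springs back; starts to move at 1.5 N, fully down at about 5 N; it counts as pressed beyond 0.004
- joystick_base: black joystick base 110 x 110 x 50 with a short upright shaft, origin under its centre; a bystander, to be left alone (mm)
- heat_sink: copper fin block 50 x 50 x 30, origin under its centre; a bystander, to be left alone (mm)
- dust_cover: clear blue cartridge dust cover 120 x 70 x 25, origin under its centre; a bystander, to be left alone (mm)
Mind the look-alikes: they are no part of the job. Leave any blue or pink look-alike of the part that bears battery_cover_center alone.

How it is judged:
By the outcome, as a careful person would: the job done as asked, in the order asked, and still so for the second after the job is handed in, with the robot touching nothing.
Of trigger_a, trigger_b, cross_pad, shell, battery_cover, paddle_knob only 4 to 6 are there at a start; the rules pass over those that are not, and their reading is None.
At some moment in a run one of trigger_a, trigger_b, cross_pad, shell, battery_cover, paddle_knob may be knocked a few centimetres aside while the robot is not near it.
Once in a run the grip may slacken for a moment while it holds something.
It also fails if it takes over 210 s, if anything falls off the work surface, if the arm or the gripper's body presses on something with over 40 N, if the wrist force passes 120 N, or if a joint passes its speed limit or range.

### The arm

A 6-joint arm with a two-finger parallel gripper is mounted at the origin on the work surface. World frame = base frame: x ahead of the robot, y to its left, z up, the work surface at z = 0. Lengths are in m, angles in rad, forces in N, time in s.
With the tool pointing down it reaches from about 0.275 to 0.85 m from the base axis. Payload 19 kg.
Tool frame: the origin (TCP) lies midway between the tips of the shut fingers; the grasp point (between the pads) lies 19 mm behind it; z points along the fingers, y is the direction in which the jaws open and shut (so a half turn about z gives the same grasp; the last joint's range is limited). The gripper opens to 85 mm and grips with 20 to 120 N. Pads are 22 mm wide; open, the fingers measure 114 mm over their backs; the gripper's body (76 mm by 85 mm) begins 54 mm behind the grasp point. The pads swing forward as they close: fully open they stand 13 mm farther back than shut.
Start: joints at [1.191, 0.15, 1.437, -0, 1.554, -0.134], TCP at [0.14, 0.558, 0.231] pointing down, gripper open.
Joint ranges: [-2.8, 2.8], [-0.68, 2.1], [0.12, 2.68], [-1.39, 4.53], [0.16, 2.79], [-2.81, 2.81]. Speed limits (rad/s): [1.89, 1.89, 2.22, 3.01, 3.01, 3.01].

### API

Orientations are given as [roll, pitch, yaw] about the fixed x, y, z axes, in that order (R = Rz(yaw) Ry(pitch) Rx(roll)).
In Python, from station import bot gives the robot as it stands. The module is installed in compiled form; this text tells all that it offers. Calls block until the motion is done:
- bot.move_to(position, orientation): joint-space move of the TCP to a pose.
- bot.servo_line(position, frame=None, v=0.15, force_limit=None): straight line of the TCP; frame=None keeps the orientation; v is the mean speed in m/s. With force_limit (N) it stops when the force on the tool has changed by that much, and returns True; else False.
- bot.move_joints(angles): joint-space move.
- bot.set_gripper(opening, grip_force=None): finger opening in m; grip_force is the grip in N (None keeps the last); returns when the fingers have stopped.
- bot.sleep(seconds).
- bot.solve_ik(position, orientation): joint angles nearest the present ones, or None.
- bot.read_camera(name): name is "scene" or "top" or "wrist"; returns the picture (420x560x3 uint8, red, green, blue); there is no depth.
- bot.camera_params(name): a dict with "vfov" (degrees; the focal length in pixels is half the picture's height over the tangent of half this angle, whatever the lens; pixels are square), "cx", "cy" (the principal point, pixels), "D" ([k1, k2, p1, p2, k3] as OpenCV has them; the pictures are not rectified), "world_from_camera" (4x4, takes a point from camera to world coordinates). Camera axes: x right, y down, z forward; pixel columns grow to the right and rows downward; lengths in m; the calibration is good to about 2 mm. A picture is of the moment at which its call begins: read the wrist's pose just before it. camera_params takes no time and is no camera call; for the wrist camera it gives the pose at the moment of the call.
A pose or a line that the arm cannot do raises bot.PlanningError and nothing moves.
- bot.close_job(): hands the job in, once; it reports no verdict.
Readings, each from a call of its own:
- bot.get_time(): time.
- bot.get_joints(): joint angles.
- bot.get_dq(): joint speeds.
- bot.get_joint_torque(): joint torques, N m.
- bot.get_position(): TCP position.
- bot.get_ee_rot(): TCP orientation.
- bot.get_force(): force on the tool from outside, world axes, zero at the start.
- bot.get_wrist_torque(): the same for the moment, N m.
- bot.get_width(): finger opening in m.
Only numpy, scipy, OpenCV 4.12 (cv2) and the standard library are available. Lean on these libraries where they do the work, as an engineer would, in place of code of your own. Each camera call takes 0.05 s, during which the arm holds its last target. There are 200 camera calls.

## Working session

There is one attempt and no reset: what is moved stays moved. The work goes in short steps, each a Python script; the robot and the scene stay as the last script left them, time stands still between calls to the robot, and variables do not carry over. Pictures are saved under pics/ and viewed, about 12 in all and at most 16, crops included, and the job is handed in when it is done.

```bash
ls; mkdir -p pics; python3 - <<'E'
from station import bot
import cv2,numpy as np
np.set_printoptions(precision=3,suppress=True)
for n in("scene","top"):
    im=bot.read_camera(n); p=bot.camera_params(n); print(n,p)
    cv2.imwrite(f"pics/{n}0.png",im[...,::-1])
print(bot.get_time(),bot.get_position(),bot.get_ee_rot())
E
```

```text
pics
scene {'vfov': 43.4340087633873, 'cx': 272.34929733944426, 'cy': 199.76459331581478, 'D': array([-0.02,  0.  ,  0.  ,  0.  ,  0.  ]), 'world_from_camera': array([[ 0.023,  0.648, -0.761,  1.619],
       [ 1.   , -0.   ,  0.03 , -0.056],
       [ 0.019, -0.762, -0.648,  1.011],
       [ 0.   ,  0.   ,  0.   ,  1.   ]])}
top {'vfov': 54.24861077885734, 'cx': 278.23313084885206, 'cy': 213.88477166240136, 'D': array([-0.112,  0.   ,  0.   ,  0.   ,  0.   ]), 'world_from_camera': array([[-0.003, -0.985,  0.174,  0.34 ],
       [-1.   ,  0.002, -0.003, -0.008],
       [ 0.003, -0.174, -0.985,  1.338],
       [ 0.   ,  0.   ,  0.   ,  1.   ]])}
0.1 [0.14  0.558 0.231] [-3.141 -0.     2.896]
```

View pics/top0.png

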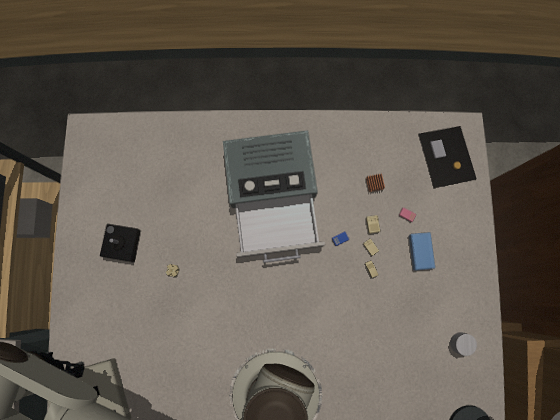

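View pics/scene0.png

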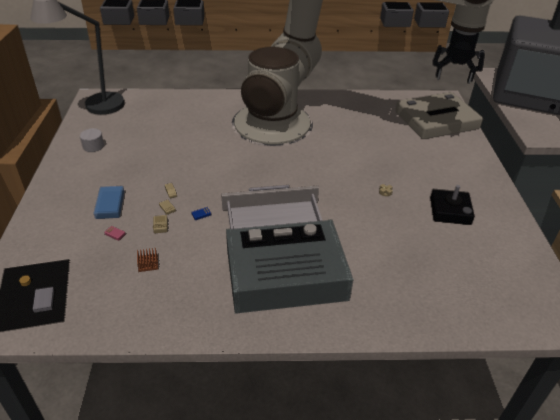

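The top view shows four ivory parts: a cross at (173,270) and three at (373,225), (371,247) and (372,269). The blue and pink look-alikes are at (341,239) and (407,214). The cabinet is near (270,170) with its drawer open toward the robot. Next I'll get coarse positions and look from the wrist camera.

```bash
cat > h.py <<'E'
from station import bot
import cv2,numpy as np
np.set_printoptions(precision=4,suppress=True)
def cast(p,uv,z):
    f=210/np.tan(np.radians(p["vfov"]/2)); K=np.array([[f,0,p["cx"]],[0,f,p["cy"]],[0,0,1]])
    n=cv2.undistortPoints(np.float64(uv).reshape(-1,1,2),K,np.float64(p["D"]))[:,0]
    T=p["world_from_camera"]; d=np.c_[n,np.ones(len(n))]@T[:3,:3].T; o=T[:3,3]
    return o+d*((np.reshape(z,(-1,1))-o[2])/d[:,2:])
def proj(p,P):
    f=210/np.tan(np.radians(p["vfov"]/2)); K=np.array([[f,0,p["cx"]],[0,f,p["cy"]],[0,0,1]])
    T=np.linalg.inv(p["world_from_camera"])
    return cv2.projectPoints(np.float64(P).reshape(-1,1,3),cv2.Rodrigues(T[:3,:3])[0],T[:3,3],K,np.float64(p["D"]))[0][:,0]
def shot(n,name=None):
    p=bot.camera_params(n); im=bot.read_camera(n)
    if name: cv2.imwrite(f"pics/{name}.png",im[...,::-1])
    return im,p
def ivory(im):
    h=cv2.cvtColor(im,cv2.COLOR_RGB2HSV); return cv2.inRange(h,(18,60,90),(32,200,255))
def blobs(im,amin):
    m=ivory(im); m=cv2.morphologyEx(m,cv2.MORPH_CLOSE,np.ones((3,3)))
    c,_=cv2.findContours(m,cv2.RETR_EXTERNAL,cv2.CHAIN_APPROX_NONE)
    return [x for x in c if cv2.contourArea(x)>amin]
def down(x,y,z,yaw): bot.move_to([x,y,z],[np.pi,0,yaw])
E
python3 - <<'E'
from h import *
im,p=shot("top")
hsv=cv2.cvtColor(im,cv2.COLOR_RGB2HSV)
for uv in[(173,270),(373,225),(371,247),(372,269),(200,270)]: print(uv,hsv[uv[1],uv[0]],cast(p,[uv],0.012)[0])
for c in blobs(im,20): print(cv2.boundingRect(c),cv2.contourArea(c))
print("cab front corners roof",cast(p,[(232,206),(316,196),(224,141),(308,131)],0.078))
print("drawer panel top corners",cast(p,[(237,258),(323,245)],0.06))
for xy in [(0.40,-0.28,0.30)]:
    down(*xy,0); 
    im,p=shot("wrist","w1"); print(p)
    print("center",cast(p,[(280,210)],0))
down(0.36,0.0,0.40,0); im,p=shot("wrist","w2"); print("center",cast(p,[(280,210)],0),bot.get_time())
E
```

```text
(173, 270) [ 26  50 158] [0.3905 0.3288 0.012 ]
(373, 225) [ 22  79 149] [ 0.5363 -0.3239  0.012 ]
(371, 247) [ 22  71 168] [ 0.4638 -0.3144  0.012 ]
(372, 269) [ 21  73 168] [ 0.3924 -0.3151  0.012 ]
(200, 270) [ 15  33 139] [0.3909 0.2406 0.012 ]
(166, 264, 13, 13) 102.0
(365, 261, 13, 17) 91.5
(364, 239, 15, 17) 111.0
(367, 215, 13, 18) 157.0
(20, 182, 40, 22) 612.0
(0, 180, 19, 158) 955.5
(454, 162, 7, 7) 29.0
(0, 159, 16, 25) 197.5
(424, 39, 71, 6) 102.0
(34, 34, 388, 14) 772.5
(214, 26, 45, 7) 26.0
(365, 5, 40, 3) 47.0
(141, 5, 33, 4) 39.5
(248, 3, 43, 4) 41.0
cab front corners roof [[ 0.5879  0.1329  0.078 ]
 [ 0.6194 -0.131   0.078 ]
 [ 0.8026  0.1631  0.078 ]
 [ 0.8362 -0.1095  0.078 ]]
drawer panel top corners [[ 0.4265  0.1167  0.06  ]
 [ 0.4665 -0.1519  0.06  ]]
{'vfov': 60.53619913961743, 'cx': 280.2907275147098, 'cy': 206.47290966538333, 'D': array([-0.0896,  0.    ,  0.    ,  0.    ,  0.    ]), 'world_from_camera': array([[ 0.0021, -0.9578, -0.2873,  0.4723],
       [-1.    , -0.002 , -0.0006, -0.279 ],
       [ 0.    ,  0.2873, -0.9578,  0.4424],
       [ 0.    ,  0.    ,  0.    ,  1.    ]])}
center [[ 0.3349 -0.2789  0.    ]]
center [[0.2636 0.0002 0.    ]] 4.4833
```

View pics/w1.png

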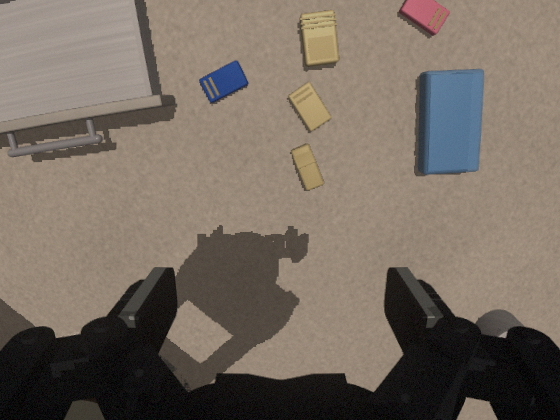

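```bash
python3 - <<'E'
from h import *
down(0.58,0.0,0.42,0); im,p=shot("wrist","w3"); print("center",cast(p,[(280,210),(0,0),(559,419)],0),bot.get_time())
E
```

```text
center [[ 0.4765  0.0004  0.    ]
 [ 0.8119  0.4285  0.    ]
 [-0.023  -0.6356  0.    ]] 5.4167
```

View pics/w3.png

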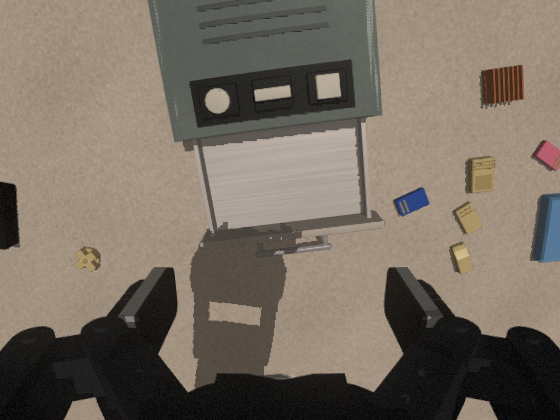

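w1 and w3 show the shell (482,173), battery cover (467,218), one trigger (461,258) and the cross (88,259). In w3 the keys are round (217,101), long (272,93) and square (328,87). The drawer is empty. Next I'll fix the cabinet pose and locate the parts from directly above.

```bash
cat >> h.py <<'E'
DIM=dict(shell=(.056,.038,.018),cover=(.050,.030,.012),trigger=(.054,.024,.018),cross=(.042,.042,.018))
def locate(kind,x,y,zt=0.2,z0=0.0,view=True):
    """look from above near (x,y); returns centre x,y and direction of own x"""
    if view: down(x-0.072,y,zt,0)
    im,p=shot("wrist"); h=DIM[kind][2]+z0
    cs=blobs(im,150); best=None
    for c in cs:
        P=cast(p,c[:,0,:]+0.0,h)[:,:2].astype(np.float32)*1000
        (cx,cy),(a,b),_=r=cv2.minAreaRect(P); d=np.hypot(cx/1000-x,cy/1000-y)
        if best is None or d<best[0]: best=(d,r,P)
    d,r,P=best; B=cv2.boxPoints(r); e1,e2=B[1]-B[0],B[2]-B[1]
    e=e1 if np.linalg.norm(e1)>np.linalg.norm(e2) else e2
    ang=np.arctan2(e[1],e[0])
    if kind=="cross": ang+=np.pi/4
    print(kind,"at",np.array(r[0]),"dims",sorted(r[1])[::-1],"ang",round(float(ang),3),"off",round(float(d),4))
    return r[0][0]/1000,r[0][1]/1000,ang
E
python3 - <<'E'
from h import *
down(0.58,0.0,0.30,0); im,p=shot("wrist","w4")
g=cv2.cvtColor(im,cv2.COLOR_RGB2HSV); m=cv2.inRange(g,(0,0,150),(40,70,255))
c,_=cv2.findContours(m,cv2.RETR_EXTERNAL,cv2.CHAIN_APPROX_NONE)
for x in c:
    if cv2.contourArea(x)>300:
        P=cast(p,x[:,0,:]+0.,0.098)[:,:2].astype(np.float32)*1000; print(cv2.boundingRect(x),cv2.minAreaRect(P))
for k,x,y in(("cross",.3905,.3288),("trigger",.3924,-.3151),("cover",.4638,-.3144),("shell",.5363,-.3239)): locate(k,x,y)
im,p=shot("wrist","w5"); print(bot.get_time())
E
```

```text
(457, 398, 40, 22) ((272.0326843261719, -262.6325988769531), (57.20268249511719, 36.57838439941406), 84.4570083618164)
(64, 398, 40, 22) ((271.86480712890625, 262.8130798339844), (36.53793716430664, 58.03776550292969), 5.591127872467041)
(198, 324, 67, 46) ((377.75848388671875, 58.34635925292969), (74.81571197509766, 53.65605926513672), 81.60734558105469)
(158, 310, 24, 71) ((378.9805908203125, 129.4163360595703), (26.93814468383789, 99.7210922241211), 82.9249496459961)
(183, 136, 197, 114) ((553.5098266601562, -3.8279266357421875), (110.08599853515625, 188.1210479736328), 7.371425628662109)
(180, 86, 32, 33) ((650.21484375, 79.72040557861328), (29.47701072692871, 29.26675033569336), 89.2233657836914)
(246, 82, 48, 20) ((659.5596923828125, 10.299427032470703), (13.36935043334961, 43.93626403808594), 7.263743877410889)
(328, 65, 33, 35) ((668.3690795898438, -58.94010925292969), (28.279827117919922, 28.2296142578125), 7.095329284667969)
(277, 0, 283, 392) ((529.91650390625, -132.0500030517578), (419.6900329589844, 351.1924133300781), 12.567892074584961)
(0, 0, 193, 350) ((539.537109375, 197.6385040283203), (223.35418701171875, 414.84442138671875), 77.4169921875)
cross at [391.3193 334.5554] dims [37.97764587402344, 37.62690734863281] ang 0.589 off 0.0058
trigger at [ 392.9717 -311.8979] dims [52.1441650390625, 23.86912727355957] ang 0.392 off 0.0033
cover at [ 464.2624 -312.9041] dims [50.140621185302734, 31.635181427001953] ang 0.572 off 0.0016
shell at [ 539.5145 -322.4629] dims [55.959381103515625, 39.60514831542969] ang 0.132 off 0.0035
10.9417
```

View pics/w4.png

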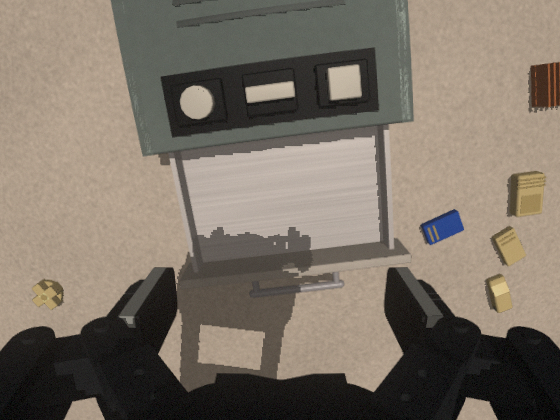

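```bash
cat >> h.py <<'E'
PSI=0.128; XC=np.array([np.cos(PSI),np.sin(PSI)]); YC=np.array([-np.sin(PSI),np.cos(PSI)])
LONG=np.array([.6596,.0103]); ORG=np.array([.6594,.0104])-.045*XC
E
python3 - <<'E'
from h import *
bot.camera_params
down(0.58,0.0,0.30,0); im,p=shot("wrist")
def rel(uv,z): P=cast(p,uv,z)[:,:2]-ORG; return np.c_[P@XC,P@YC]*1000
print("handle",rel([(252,293),(342,284)],.045))
print("panel top",rel([(190,277),(408,261),(195,262),(405,246)],.06))
print("cab front roof",rel([(145,154),(412,121)],.078))
print("drawer side inner at panel",rel([(197,266),(393,247),(185,153),(379,126)],.04))
print(rel([(297,280)],.06),[ (r,im[r,297].tolist()) for r in range(236,300,3)])
E
```

```text
handle [[-189.6667   54.6648]
 [-191.6489  -57.9412]]
panel top [[-150.8861  122.3186]
 [-163.5372 -136.0924]
 [-132.3188  112.3624]
 [-143.7861 -132.8813]]
cab front roof [[   1.1749  134.4805]
 [  -0.5111 -138.4741]]
drawer side inner at panel [[-146.7896  117.3838]
 [-152.5125 -124.4528]
 [  -7.6496  103.7195]
 [  -5.5522 -114.6831]]
[[-170.5917   -3.4135]] [(236, [98, 91, 85]), (239, [99, 91, 85]), (242, [98, 92, 89]), (245, [99, 92, 85]), (248, [98, 93, 88]), (251, [94, 87, 80]), (254, [81, 74, 66]), (257, [77, 70, 63]), (260, [76, 70, 63]), (263, [78, 71, 63]), (266, [80, 75, 68]), (269, [166, 152, 139]), (272, [91, 84, 77]), (275, [90, 83, 75]), (278, [95, 86, 75]), (281, [94, 84, 76]), (284, [103, 92, 84]), (287, [74, 68, 66]), (290, [84, 79, 76]), (293, [142, 128, 113]), (296, [177, 158, 140]), (299, [172, 153, 135])]
```

Measurements agree with the given sizes: key spacing is 69.9 mm, the handle is 112 mm wide and the drawer opening is about 0.154. Now I'll pick the trigger first.

```bash
cat >> h.py <<'E'
OPEN=.154
SLOT=dict(shell=(.050,-.078),trigger=(.098,-.027),cover=(.050,.027),cross=(.098,.080))
def yawpick(x,y,z,yaw):
    q=bot.get_joints(); best=None
    for k in(-2,-1,0,1,2):
        a=yaw+k*np.pi; s=bot.solve_ik([x,y,z],[np.pi,0,a])
        if s is not None:
            c=abs(s[5]-q[5])+0.5*abs(s[5])
            if best is None or c<best[0]: best=(c,a)
    return best[1]
def pick(kind,x,y,ang,grip=45):
    w=DIM[kind][1]; a=yawpick(x,y,.1,ang); zg=.003
    bot.set_gripper(min(.085,w+.026),grip); down(x,y,.12,a)
    hit=bot.servo_line([x,y,zg],v=.1,force_limit=12)
    bot.set_gripper(0,grip); w1=bot.get_width()
    bot.servo_line([x,y,.16],v=.15); w2=bot.get_width()
    print("pick",kind,"hit",hit,"width",round(w1,4),round(w2,4),"want",w); return w2>w-.008
def place(kind):
    s=SLOT[kind]; X=ORG+XC*(s[0]-OPEN)+YC*s[1]; w=DIM[kind][1]
    a=yawpick(*X,.16,PSI+np.pi/2); down(*X,.16,a); wa=bot.get_width()
    hit=bot.servo_line([*X,.0165],v=.1,force_limit=10)
    print("place",kind,X,"w",round(wa,4),round(bot.get_width(),4),"hit",hit,"z",bot.get_position()[2])
    bot.set_gripper(w+.012); bot.servo_line([*X,.2],v=.15); return X
def run(kind,x,y):
    x,y,a=locate(kind,x,y)
    ok=pick(kind,x,y,a)
    if ok: place(kind)
    print(ok,"t",bot.get_time())
E
python3 - <<'E'
from h import *
run("trigger",.393,-.312)
down(0.40,-.02,.32,0); shot("wrist","w6")
E
```

```text
trigger at [ 392.6197 -310.8494] dims [52.167869567871094, 25.713634490966797] ang 0.399 off 0.0012
pick trigger hit False width 0.0228 0.023 want 0.024
place trigger [ 0.5627 -0.0293] w 0.023 0.0227 hit False z 0.0170695918234854
True t 22.2417
```

View pics/w6.png

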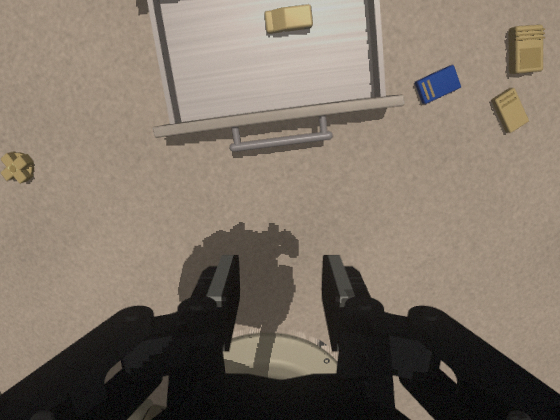

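The trigger lies flat in the drawer at (288,19), and the other parts have not moved. On to the rest.

```bash
python3 - <<'E'
from h import *
run("cover",.4643,-.3129)
run("shell",.5395,-.3225)
run("cross",.3913,.3346)
down(0.42,-.02,.36,0); shot("wrist","w7")
E
```

```text
cover at [ 464.5452 -312.9967] dims [50.34464645385742, 30.91208267211914] ang 0.598 off 0.0003
pick cover hit False width 0.0284 0.028 want 0.03
place cover [0.5082 0.0182] w 0.0281 0.0281 hit False z 0.01703038039118428
True t 33.35
shell at [ 538.3402 -321.9625] dims [58.026390075683594, 40.3830451965332] ang 0.133 off 0.0013
pick shell hit False width 0.0365 0.0368 want 0.038
place shell [ 0.5216 -0.086 ] w 0.0371 0.0371 hit False z 0.017028200918700227
True t 42.8167
cross at [391.1504 334.838 ] dims [38.19557189941406, 37.81272506713867] ang 0.58 off 0.0003
pick cross hit False width 0.0407 0.0406 want 0.042
place cross [0.549  0.0769] w 0.0406 0.0407 hit False z 0.017071101383529196
True t 53.9083
```

View pics/w7.png

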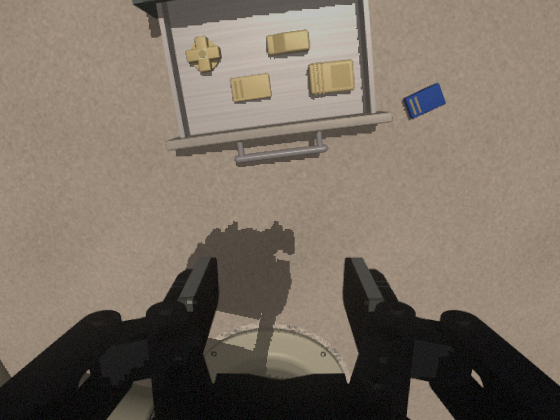

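All four parts lie flat and apart in the drawer: cross (203,54), trigger (288,42), cover (251,88), shell (331,77). Before closing, I'll check the top view, now unobstructed, for any overlooked part.

```bash
python3 - <<'E'
from h import *
P=ORG+XC*(-.240)
a=yawpick(*P,.15,PSI); bot.set_gripper(0); down(*P,.15,a)
im,p=shot("top","top1")
cv2.imwrite("pics/top1.png",cv2.resize(im[100:,30:520,::-1],None,fx=1.6,fy=1.6))
for c in blobs(im,20): print(cv2.boundingRect(c),cv2.contourArea(c))
E
```

```text
(262, 230, 15, 9) 76.5
(292, 224, 18, 13) 160.5
(245, 216, 13, 12) 90.0
(276, 214, 16, 8) 84.5
(21, 182, 39, 22) 601.5
(0, 173, 20, 165) 1003.0
(454, 162, 7, 7) 30.0
(0, 159, 16, 25) 212.0
(159, 45, 60, 4) 49.0
(359, 43, 52, 5) 45.0
(21, 33, 539, 16) 1456.5
(423, 29, 34, 5) 20.5
(104, 29, 59, 6) 58.0
(203, 26, 71, 7) 127.0
(315, 25, 61, 8) 115.5
(478, 11, 35, 3) 34.0
(34, 11, 30, 6) 21.0
(135, 5, 40, 5) 68.0
(359, 4, 48, 5) 64.0
(248, 2, 45, 5) 67.5
(305, 0, 19, 5) 21.5
(185, 0, 20, 5) 27.5
```

View pics/top1.png

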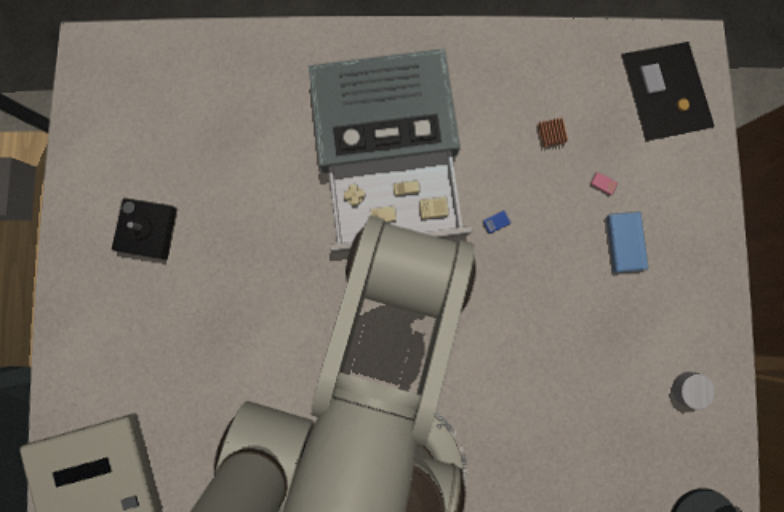

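There are no more ivory parts on the desk. Next I push the drawer home.

```bash
cat >> h.py <<'E'
def R(r,z,l=0): return [*(ORG+XC*r+YC*l),z]
def rpos(): 
    P=np.array(bot.get_position()); return (P[:2]-ORG)@XC
E
python3 - <<'E'
from h import *
bot.servo_line(R(-.240,.030),v=.12)
h=bot.servo_line(R(-.075,.030),v=.06,force_limit=25); print(h,rpos(),bot.get_force())
if not h:
    h=bot.servo_line(R(-.035,.030),v=.02,force_limit=28); print(h,rpos(),bot.get_force())
bot.sleep(.3)
bot.servo_line(R(-.12,.030),v=.1); bot.servo_line(R(-.12,.2),v=.15)
down(*R(-.1,.30),0); im,p=shot("wrist","w8"); print(bot.get_time())
print(proj(p,[R(-.036,.045),R(-.012,.06),R(0,.078)]))
E
```

```text
False -0.07503504284486 [-0.784  -0.3526 -0.3278]
True -0.050957501549852124 [-2.3401 -1.4338  2.9864]
65.0667
[[273.1082 107.7242]
 [269.7289  84.1373]
 [267.54    70.5825]]
```

View pics/w8.png

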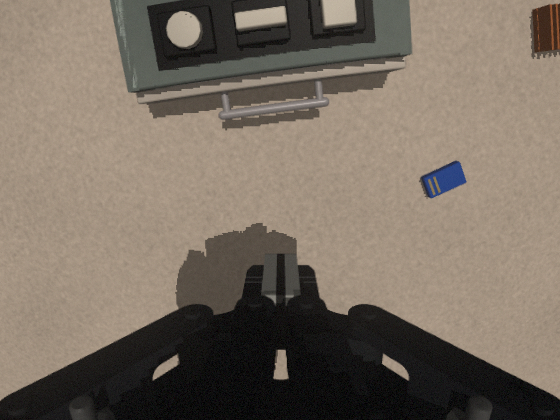

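The handle sits at (273,108), exactly where "fully home" predicts (273,107.7). It stayed there after the push force came off. Now the keys.

```bash
python3 - <<'E'
from h import *
a=yawpick(.66,0,.15,PSI)
for n,(x,y) in dict(square=(.6684,-.0589),long=(.6596,.0103),round=(.6502,.0797)).items():
    down(x,y,.15,a); bot.servo_line([x,y,.106],v=.08); bot.sleep(.2)
    f0=np.array(bot.get_force())
    h=bot.servo_line([x,y,.088],v=.02,force_limit=13); z=bot.get_position()[2]; f=np.array(bot.get_force())-f0
    bot.sleep(.2); print(n,h,"z",round(z,4),f,bot.get_position()[2])
    bot.servo_line([x,y,.15],v=.08); bot.sleep(.3)
down(*R(-.1,.30),0); im,p=shot("wrist","w9"); shot("scene","scene1"); print(bot.get_time())
E
```

```text
square True z 0.092 [-2.7002 -0.4593  8.3882] 0.09196166498291106
long True z 0.092 [-1.8676  0.7299  8.8808] 0.09194278613367197
round True z 0.092 [-1.7929  0.6874  8.8025] 0.0919535670292346
76.675
```

View pics/w9.png

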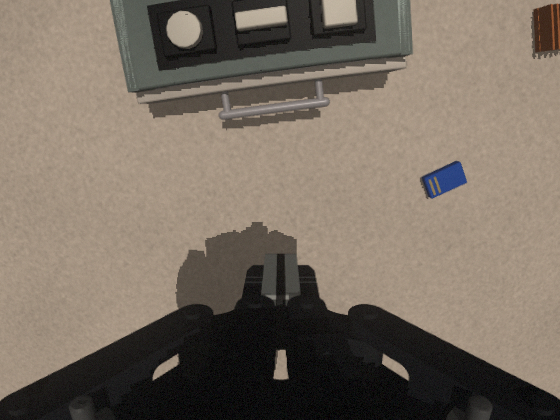

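View pics/scene1.png

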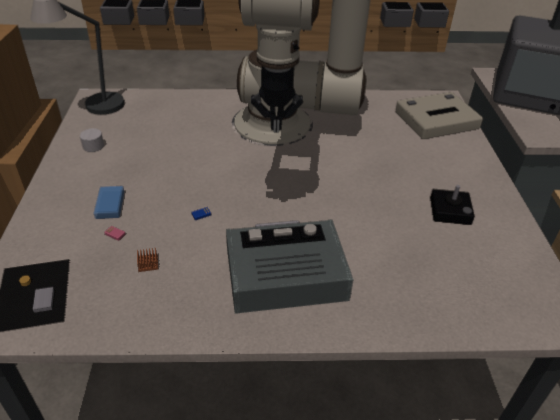

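All three keys stopped hard at z = 0.092, which is the full 6 mm of travel, and came back up. The drawer is still home and the bystanders haven't moved.

```bash
python3 -c "
from station import bot
bot.close_job()"
```

```text
the job is handed in; nothing more can be done
```

The job is done and handed in at about 77 s on the robot's clock, well inside the 210 s limit.

- **Parts:** Four ivory parts were on the desk: one trigger, the battery cover, the shell and the direction pad. All four went onto the drawer floor. A picture before closing showed them flat and apart, and a top view showed no ivory part left on the desk.
- **Drawer:** I pushed it home by the handle. With the push force off, the handle appeared at pixel (273,108), against (273,107.7) predicted for fully home. It was in the same place after the key presses.
- **Keys:** I pressed square, then long, then round, releasing each before the next. Each one bottomed at z = 0.092, the full 6 mm of travel.
- **Bystanders:** The joystick base, heat sink, dust cover and the blue and pink look-alikes were where they started in the last pictures.

No check failed or disagreed. I could not look inside the closed drawer, so how the parts lie now rests on the picture taken just before the push.

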